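# Tip the grinding ball out of its tray

### The arm

A 6-joint arm with a two-finger parallel gripper is mounted at the origin on the work surface. World frame = base frame: x ahead of the robot, y to its left, z up, the work surface at z = 0. Lengths are in m, angles in rad, forces in N, time in s.
With the tool pointing down it reaches from about 0.375 to 0.9 m from the base axis. Payload 3.1 kg.
Tool frame: the origin (TCP) lies on the centre line of the jaws, within the pads' length; the fingertips stand 19 mm ahead of it and the grasp point (between the pads) is the TCP; y points along the fingers, x is the direction in which the jaws open and shut, and the axes are right-handed (so a half turn about y gives the same grasp; the last joint's range is limited). The gripper opens to 85 mm and grips with 20 to 120 N. Pads are 22 mm wide; open, the fingers measure 114 mm over their backs; the gripper's body (76 mm by 85 mm) begins 54 mm behind the grasp point. The pads swing forward as they close: fully open they stand 13 mm farther back than shut.
Start: joints at [0.984, 0.527, 1.433, -0, 1.181, -0.178], TCP at [0.248, 0.573, 0.25] pointing down, gripper open.
Joint ranges: [-3.08, 3.08], [-0.75, 2.2], [0.22, 2.44], [-1.43, 4.57], [0, 2.65], [-2.85, 2.85]. Speed limits (rad/s): [2.79, 2.79, 3.14, 3.14, 3.14, 3.14].

### API

Orientations are given as a unit quaternion [x, y, z, w].
In Python, from station import * gives the robot as it stands.
- The arm moves only by the tool step_arm, never from a script. Its argument "moves" is a list of rows, each a list of 7 numbers: the turn, a rotation vector about the tool's x, y, z in rad, then the shift along the tool's x, y, z in cm, then the closure, from -1 (fully open) to 1 (shut). A call has 1 to 12 rows; each row is the pose to reach, as a shift and turn from the pose measured when the call began, along the tool's axes at that moment; what a row does not reach only later rows make up. A row lasts 1/8 s, in which the tool goes at most 62.5 mm and 10.7 degrees, less where a joint would pass 70% of its speed; a pose out of reach is approached as far as the arm can. A call with a gripper value outside its range is refused whole. The fingers move at their own pace and stop on an object; "grip_force" is the grip in N (left out, the last holds). Time passes only in rows, so rows that repeat a pose let the fingers close. It gives the time, the measured TCP pose, the force and the opening at its end, in the units of the state.
- sense(): the state, without advancing time (a new reading comes with each control period).
- snapshot(name): name is "side" or "top" or "wrist"; returns a dict with "frame" (384x512x3 uint8, red, green, blue), "z_map" (384x512 float32, m along the optical axis (not along the pixel's ray), 0 where there is no reading), "vfov" (degrees; the focal length in pixels is half the picture's height over the tangent of half this angle, whatever the lens; pixels are square), "cx", "cy" (the principal point, pixels), "xyz" and "orientation" of the camera in the world. Camera axes: x right, y down, z forward; pixel columns grow to the right and rows downward; lengths in m; the calibration is good to about 2 mm. A picture is of the moment at which its call begins.
- sign_off(): hands the job in, once; it reports no verdict.
The state is a dict: "t": time; "q": joint angles; "qd": joint speeds; "tau": joint torques, N m; "tcp_pos": TCP position; "tool_rot": TCP orientation; "force": force on the tool from outside, world axes, zero at the start; "ft_torque": the same for the moment, N m; "finger_gap": opening from 0.0 (shut) to 1.0 (fully open).
Only numpy, scipy, OpenCV 4.12 (cv2) and the standard library are available. Lean on these libraries where they do the work, as an engineer would, in place of code of your own. Each camera call takes 0.05 s, during which the arm holds its last target.

### The job

Two steel tipping trays stand on the dental plaster bench: one holds a white porcelain grinding ball, the other a plaster cast. Take the ball's tray by its bar handle and tip it forward to about 40 degrees, holding it there for two seconds so that the ball rolls into the catch tub in front of it. Then bring the tray back down level, let go of it, and leave the tray with the cast alone.

Things in the scene. Friction and masses are not known exactly. Their poses are not given: they have to be found in the camera images.
- ball_tray (a joint): Tilt (rad) of the ball's steel tray: 0 level (a stop; the start), growing as the handle end is lifted; 40 degrees is 0.70; no stop before 1.3. Tray 150 long, 110 wide, 58 mm deep, square back corners, open front lip, inner floor falling 12 degrees to the back. It hinges along the lip, 100 mm above the table. Stiff hinge: it stays where left; at the handle it takes about 7 N up, 3 N down.
- ball_tray_grip (a point): Middle of the ball tray's black round bar handle, 12 mm thick, 110 long on 8 mm end posts over the back wall; 167 mm above the table at level, 45 above the rim. Axes turn with the tray: x forward to the lip and tub, y along the bar, z up at level. Hinge line: 146 mm along +x, 67 along -z; the bar rises on a 161 mm arc and may turn between the fingers, so the gripper can keep pointing down.
- ball_center (a point): Centre of the white porcelain ball, 40 mm in diameter, about 80 g, resting loose against the back wall of its tray, well below the bar (over 40 mm free between them).
- ball_tray_tub (a point): Middle of the inner floor of the grey catch tub in front of the ball's tray, fixed to the tray's stand, 83 mm ahead of the hinge line and 10 mm above the table. Inside 126 mm long, 116 wide; walls 55 to 85 mm high. The ball's centre lies 20 mm above this floor once it is in the tub.
- cast_tray (a joint): Tilt (rad) of the other tray, 0 level, to stay so: same size, handle and hinge, but its back corners are cut off at 45 degrees and a horseshoe-shaped plaster cast lies in it. The two trays stand side by side, 300 to 450 mm apart, in either order, both tubs away from the robot and handles towards it.
Mind the look-alikes: they are no part of the job. Of the things that look like the part that bears ball_center, the largest one is meant.

How it is judged:
By the outcome, as a careful person would: the job done as asked, in the order asked, and still so for the second after the job is handed in, with the robot touching nothing.
It also fails if it takes over 42 s, if anything falls off the work surface, if the arm or the gripper's body presses on something with over 40 N, if the wrist force passes 120 N, or if a joint passes its speed limit or range.

## Working session

There is one attempt and no reset: what is moved stays moved. The work goes in short steps, Python scripts to look and compute and a tool call to move; the robot and the scene stay as the last step left them, time stands still between calls to the robot, and variables do not carry over. Pictures are saved under pics/ and viewed, and the job is handed in when it is done.

Besides the shell and the picture viewer there is one more tool, called after "Request:" as name(argument=value, ...) on one line, values as JSON. step_arm: Moves the arm, as the interface text tells. Its arguments: {"type":"object","properties":{"moves":{"type":"array","items":{"type":"array","items":{"type":"number"}}},"grip_force":{"type":"number"}},"required":["moves"]}

```bash
mkdir -p pics; ls
python3 - <<'E'
from station import *
import cv2,numpy as np
print(sense())
for n in ["side","top","wrist"]:
    s=snapshot(n); np.savez('%s0.npz'%n,**s)
    cv2.imwrite(f'pics/{n}0.png',s['frame'][:,:,::-1]); print(n,s['vfov'],s['cx'],s['cy'],s['xyz'],s['orientation'])
E
```

```text
pics
{'t': 0.0, 'q': array([ 9.83474291e-01,  5.28464673e-01,  1.43390827e+00,  1.01635931e-05,
        1.18138940e+00, -1.78506545e-01]), 'qd': array([-4.14897915e-04, -7.54073121e-04,  1.46361066e-03, -3.39577168e-05,
        1.10381911e-03,  1.38367980e-04]), 'tau': array([-5.49194738e-04, -4.42350698e+01, -1.78018320e+01, -2.51341407e-04,
        8.57577834e-03,  7.52658480e-06]), 'tcp_pos': array([0.24804577, 0.5729352 , 0.24933259]), 'tool_rot': array([ 0.59138215,  0.38738858, -0.38880278, -0.59078731]), 'force': array([ 0.13900566,  0.58783202, -0.38288665]), 'ft_torque': array([ 0.01338658, -0.02913216, -0.03110937]), 'finger_gap': 1.0020985009952978}
side 53.14612143032149 259.2624375018259 187.30689697651528 [ 0.41967315 -0.67581158  0.5335344 ] [ 0.86314084 -0.07699904  0.0584279  -0.49562609]
top 54.10406233970368 249.3822242455369 194.44968075305476 [0.45064162 0.00387704 0.9465396 ] [-0.69888824  0.71176793 -0.04789405  0.0514568 ]
wrist 60.59141149773531 257.6892872467055 187.54379243637294 [0.17815587 0.60264871 0.37276423] [0.82652082 0.5422982  0.0818282  0.1268075 ]
```

View pics/top0.png

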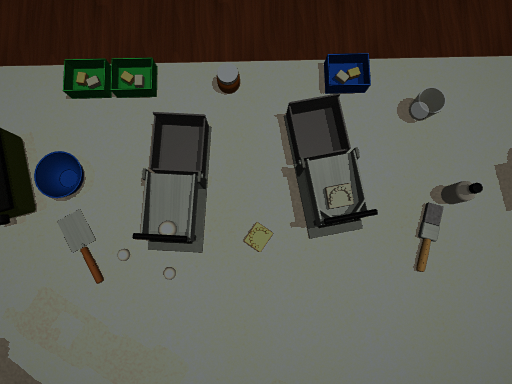

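View pics/side0.png

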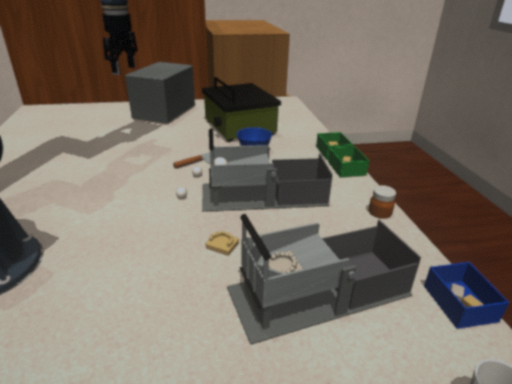

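View pics/wrist0.png

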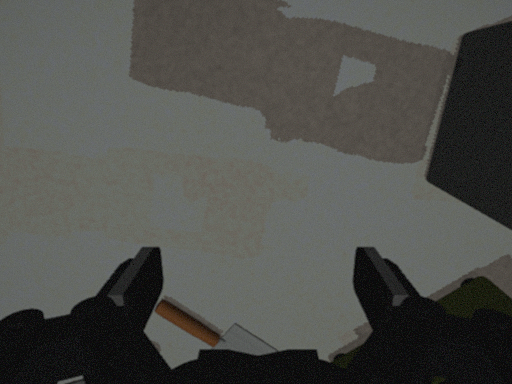

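The top view shows the ball tray on the left: ball at about (168,228), bar from (135,236) to (191,240), tub above it. The cast tray is on the right, with its bar at about (315,223)–(376,212). Next I'll measure the ball tray's bar.

```bash
cat > h.py <<'E'
import numpy as np,cv2
from scipy.spatial.transform import Rotation as R
def cloud(s):
    z=s['z_map'];h,w=z.shape;f=h/2/np.tan(np.radians(s['vfov'])/2)
    u,v=np.meshgrid(np.arange(w),np.arange(h))
    d=np.stack([(u-s['cx'])/f,(v-s['cy'])/f,np.ones_like(z)],-1)
    rd=d@R.from_quat(s['orientation']).as_matrix().T
    return s['xyz']+rd*z[...,None], rd
def onplane(s,rd,u,v,h):
    r=rd[int(round(v)),int(round(u))]; return s['xyz']+r*(h-s['xyz'][2])/r[2]
def bar(P,rd,s,m,h=0.167):
    v,u=np.nonzero(m); r=rd[v,u]; q=s['xyz']+r*((h-s['xyz'][2])/r[:,2])[:,None]
    (c,sz,a)=cv2.minAreaRect(q[:,:2].astype(np.float32)); return q,c,sz,a
E
python3 - <<'E'
from h import *
s=dict(np.load('top0.npz'));P,rd=cloud(s);f=s['frame'].astype(int)
print(P[236,135:192:6].round(3).tolist(), P[300,250].round(3))
m=(f.max(-1)<45)&(abs(P[...,2]-.17)<.02); m[:,250:]=0; m[:225]=0;m[250:]=0;m[:,:125]=0
q,c,sz,a=bar(P,rd,s,m)
print(m.sum(),c,sz,a,P[m].mean(0),P[m].min(0),P[m].max(0))
n,l,st,cc=cv2.connectedComponentsWithStats(m.astype(np.uint8));print(st)
Q=q[:,:2];print('median',Q.mean(0)); k=np.linalg.svd(Q-Q.mean(0),full_matrices=0)[2][0];print('dir',k)
# side view
s2=dict(np.load('side0.npz'));P2,rd2=cloud(s2);f2=s2['frame'].astype(int)
m2=(f2.max(-1)<60)&(P2[...,2]>.145)&(P2[...,2]<.19)&(P2[...,1]>.05)&(P2[...,1]<.4)&(P2[...,0]>.3)&(P2[...,0]<.45)
print(m2.sum(),P2[m2].mean(0),P2[m2].min(0),P2[m2].max(0))
# tray: ball
for name,x in(('ball',P[222:236,160:177]),):
    print(name,x[...,2].max(), onplane(s,rd,168,228,.1))
# tub corners, rim
for u,v in((155,115),(208,117)): print(P[v-3:v+4,u-3:u+4,2].max(),onplane(s,rd,u,v,.09))
cv2.imwrite('pics/c.png',cv2.convertScaleAbs(cv2.resize(s['frame'][90:260,110:240,::-1],None,fx=4,fy=4)[:600],alpha=1.8))
E
```

```text
[[0.478, 0.242, 0.177], [0.478, 0.231, 0.172], [0.478, 0.218, 0.173], [0.478, 0.206, 0.172], [0.478, 0.193, 0.173], [0.477, 0.181, 0.173], [0.477, 0.169, 0.172], [0.477, 0.157, 0.172], [0.477, 0.145, 0.17], [0.478, 0.141, 0.12]] [ 0.323  0.011 -0.004]
318 (0.4758608937263489, 0.1931401789188385) (0.11259534955024719, 0.011936177499592304) 85.81259155273438 [0.47572317 0.19221586 0.17221875] [0.46656693 0.13831844 0.15551075] [0.48488776 0.24801376 0.17678826]
[[     0      0    512    384 196290]
 [   133    233     55      9    318]]
median [0.47589291 0.19349463]
dir [-0.07721201 -0.9970147 ]<stdin>:12: RuntimeWarning: Mean of empty slice.
  ret = um.true_divide(
Traceback (most recent call last):
ValueError: zero-size array to reduction operation minimum which has no identity
```

```bash
cat >> h.py <<'E'
def plan(st,tgt,fwd,flip=1):
    A=R.from_quat(st['tool_rot']); x=np.array([fwd[0],fwd[1],0])*flip; y=np.array([0,0,-1.]); B=R.from_matrix(np.stack([x,y,np.cross(x,y)],1))
    print('turn',(A.inv()*B).as_rotvec().round(4),'shift cm',(A.inv().apply(np.array(tgt)-st['tcp_pos'])*100).round(2))
fw=np.array([.9972,-.0753]); B0=np.array([.4759,.1933])
E
python3 - <<'E'
from h import *
from station import sense
st=sense();print(R.from_quat(st['tool_rot']).as_matrix().round(3))
for fl in(1,-1): plan(st,[*B0,.25],fw,fl)
s=dict(np.load('top0.npz'));P,rd=cloud(s)
print(onplane(s,rd,168,228,.1))
for n,(u,v) in dict(L1=(155,115),L2=(208,117)).items(): print(onplane(s,rd,u,v,.09))
s2=dict(np.load('side0.npz'));P2,rd2=cloud(s2)
for u,v in((210,131),(213,152)): print(P2[v,u-3:u+4].round(3).tolist())
c=cv2.convertScaleAbs(cv2.resize(s['frame'][90:260,110:240,::-1],None,fx=3.5,fy=3.5),alpha=2.2);cv2.imwrite('pics/c.png',c)
E
```

```text
[[ 0.398 -0.001 -0.918]
 [ 0.918 -0.001  0.398]
 [-0.002 -1.     0.   ]]
turn [ 8.0000e-04  1.2374e+00 -1.7000e-03] shift cm [-2.579e+01 -1.000e-02 -3.600e+01]
turn [-1.8000e-03 -1.9042e+00 -9.0000e-04] shift cm [-2.579e+01 -1.000e-02 -3.600e+01]
[0.49774532 0.1914178  0.1       ]
[0.76672089 0.22791548 0.09      ]
[0.75924802 0.10194415 0.09      ]
[[0.497, 0.658, -0.0], [0.501, 0.662, -0.002], [0.42, -0.676, 0.534], [0.479, 0.229, 0.171], [0.482, 0.227, 0.172], [0.484, 0.229, 0.171], [0.487, 0.237, 0.167]]
[[0.472, 0.143, 0.154], [0.474, 0.139, 0.155], [0.476, 0.14, 0.155], [0.478, 0.142, 0.153], [0.488, 0.245, 0.106], [0.491, 0.243, 0.106], [0.494, 0.244, 0.106]]
```

```bash
ls pics
```

```text
c.png
side0.png
top0.png
wrist0.png
```

Request:
step_arm(moves=[[0, 0.12, 0, -2.6, 0, -3.6, -1], [0, 0.25, 0, -5.2, 0, -7.2, -1], [0, 0.37, 0, -7.7, 0, -10.8, -1], [0, 0.5, 0, -10.3, 0, -14.4, -1], [0, 0.62, 0, -12.9, 0, -18, -1], [0, 0.74, 0, -15.5, 0, -21.6, -1], [0, 0.87, 0, -18.1, 0, -25.2, -1], [0, 0.99, 0, -20.6, 0, -28.8, -1], [0, 1.11, 0, -23.2, 0, -32.4, -1], [0, 1.237, 0, -25.8, 0, -36, -1], [0, 1.237, 0, -25.8, 0, -36, -1], [0, 1.237, 0, -25.8, 0, -36, -1]], grip_force=40)

```text
t: 1.65
tcp_pos: [0.4754, 0.1933, 0.2496]
tool_rot: [0.707, -0.027, 0.026, -0.706]
force: [-0.1, 1.1, -0.3]
finger_gap: 0.997
```

Run:
```python
from h import *
from station import *
st=sense();plan(st,[*B0,.167],fw);print(st['q'].round(3),st['t'],st['tcp_pos'])
s=snapshot('wrist');cv2.imwrite('pics/w1.png',cv2.convertScaleAbs(s['frame'][:,:,::-1],alpha=1.8))
P,rd=cloud(s);m=(abs(P[...,2]-.17)<.012)&(abs(P[...,0]-B0[0])<.03)&(abs(P[...,1]-B0[1])<.08)&(s['z_map']>.05)
print(m.sum());q,c,sz,a=bar(P,rd,s,m);print(c,sz,a,P[m].mean(0))
```

```text
turn [ 0.0013  0.0004 -0.0022] shift cm [0.07 8.26 0.02]
[ 1.690e-01  3.800e-01  1.709e+00 -1.000e-03  1.055e+00  2.440e-01] 1.65 [0.47535654 0.19329278 0.24956982]
2863
(0.4772425889968872, 0.19050922989845276) (0.11437525600194931, 0.011963097378611565) 86.04248809814453 [0.47765018 0.19678132 0.17141123]
```

View pics/w1.png

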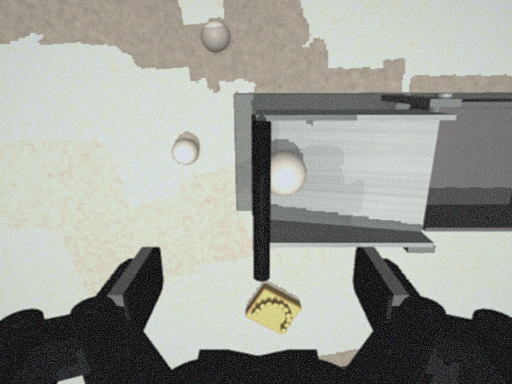

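The wrist view shows the black bar upright at column 262, rows 120–280, between the fingers. The ball is at (285,173) next to it, clear of the fingers. It agrees with the top view to about 3 mm, so I'll go down and close.

Request:
step_arm(moves=[[0, 0, 0, 0.1, 2.5, 0.1, -1], [0, 0, 0, 0.1, 5, 0.1, -1], [0, 0, 0, 0.1, 7, 0.1, -1], [0, 0, 0, 0.1, 8.25, 0.1, -1], [0, 0, 0, 0.1, 8.25, 0.1, -1], [0, 0, 0, 0.1, 8.25, 0.1, 0.2], [0, 0, 0, 0.1, 8.25, 0.1, 0.5], [0, 0, 0, 0.1, 8.25, 0.1, 0.8], [0, 0, 0, 0.1, 8.25, 0.1, 1], [0, 0, 0, 0.1, 8.25, 0.1, 1], [0, 0, 0, 0.1, 8.25, 0.1, 1], [0, 0, 0, 0.1, 8.25, 0.1, 1]], grip_force=40)

```text
t: 3.2
tcp_pos: [0.4776, 0.1945, 0.1677]
tool_rot: [0.707, -0.026, 0.027, -0.706]
force: [4.9, -1.8, 1.1]
finger_gap: 0.125
```

Run:
```python
from h import *
from station import *
st=sense();print(st);A=R.from_quat(st['tool_rot'])
for d in range(0,48,4):
    a=np.radians(24.65+d);f=.146-.1606*np.cos(a);u=.1606*np.sin(a)-.067
    print(d,(A.inv().apply([*(fw*f),u])*100).round(2))
for n in('side','wrist'):
    s=snapshot(n);cv2.imwrite(f'pics/{n}2.png',cv2.convertScaleAbs(s['frame'][:,:,::-1],alpha=1.4))
```

```text
{'t': 3.2, 'q': array([ 1.70528485e-01,  5.03570276e-01,  1.78626243e+00, -1.70462289e-03,
        8.50596612e-01,  2.45676437e-01]), 'qd': array([ 0.00010236,  0.00041485,  0.00033363,  0.00075344, -0.00056207,
        0.0003056 ]), 'tau': array([ 1.77160263e+00, -3.64640915e+01, -9.26189661e+00,  4.91482504e-01,
        1.17649678e+00, -2.49855802e-02]), 'tcp_pos': array([0.47756204, 0.1945093 , 0.16765863]), 'tool_rot': array([ 0.70698073, -0.02566954,  0.02666168, -0.70626375]), 'force': array([ 4.85168604, -1.83468194,  1.09299128]), 'ft_torque': array([-0.27250586, -0.66258334, -0.02716845]), 'finger_gap': 0.12541440599208187}
0 [ 0.  0. -0.]
4 [ 0.51 -1.   -0.  ]
8 [ 1.08 -1.96 -0.  ]
12 [ 1.72 -2.88 -0.01]
16 [ 2.42 -3.76 -0.01]
20 [ 3.18 -4.58 -0.01]
24 [ 4.   -5.35 -0.01]
28 [ 4.87 -6.06 -0.01]
32 [ 5.78 -6.71 -0.01]
36 [ 6.74 -7.29 -0.02]
40 [ 7.74 -7.8  -0.02]
44 [ 8.77 -8.25 -0.02]
```

View pics/side2.png

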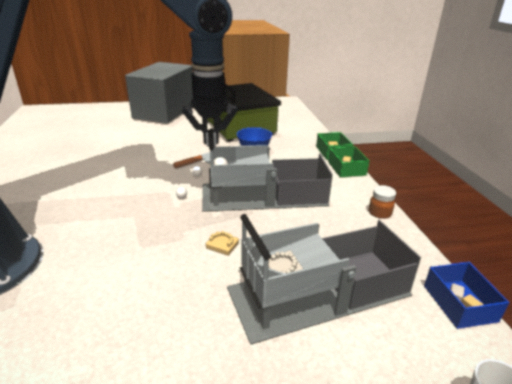

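View pics/wrist2.png

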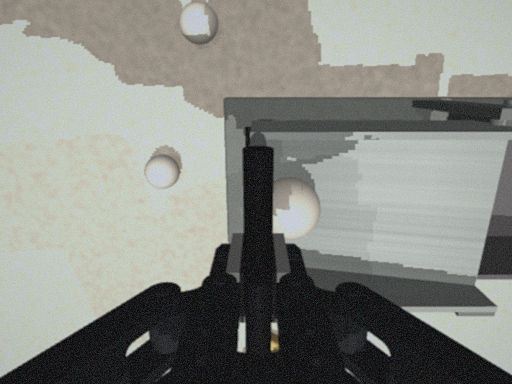

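The bar is held: gap 0.125 (about 11 mm), and both views show it between the pads. Now I'll tip along the arc.

Request:
step_arm(moves=[[0, 0, 0, 0.25, -0.5, 0, 1], [0, 0, 0, 0.5, -1.0, 0, 1], [0, 0, 0, 0.8, -1.5, 0, 1], [0, 0, 0, 1.08, -1.96, 0, 1], [0, 0, 0, 1.4, -2.43, 0, 1], [0, 0, 0, 1.72, -2.88, 0, 1], [0, 0, 0, 2.06, -3.33, 0, 1], [0, 0, 0, 2.42, -3.76, 0, 1], [0, 0, 0, 2.8, -4.18, 0, 1], [0, 0, 0, 3.18, -4.58, 0, 1], [0, 0, 0, 3.58, -4.97, 0, 1], [0, 0, 0, 4.0, -5.35, 0, 1]])

```text
t: 4.8
tcp_pos: [0.5152, 0.1917, 0.2214]
tool_rot: [0.707, -0.028, 0.025, -0.706]
force: [-6.5, 1.6, -3.4]
finger_gap: 0.123
```

```bash
cat >> h.py <<'E'
G0=np.array([.4776,.1945,.1677])
def arc(st):
    A=R.from_quat(st['tool_rot']); p=st['tcp_pos']-G0; f=p[:2]@fw; u=p[2]
    print('f,u,lat',f,u,p[:2]@[-fw[1],fw[0]],'tilt',np.degrees(np.arctan2(u+.067,.146-f))-24.65,'r',np.hypot(u+.067,.146-f),'F',st['force'],'gap',st['finger_gap'],st['t'])
    return lambda d:(A.inv().apply([*(fw*(.146-.1606*np.cos(np.radians(24.65+d))-f)),.1606*np.sin(np.radians(24.65+d))-.067-u])*100).round(2)
E
python3 - <<'E'
from h import *
from station import *
st=sense();g=arc(st);plan(st,st['tcp_pos'],fw)
for d in range(24,45,2):print(d,g(d))
s=snapshot('side');cv2.imwrite(f'pics/s3.png',cv2.convertScaleAbs(s['frame'][:,:,::-1],alpha=1.4))
E
```

```text
f,u,lat 0.03766616452242963 0.053704756277171 2.8734868134088525e-05 tilt 23.441677598452983 r 0.1621908076840748 F [-6.48001804  1.62190883 -3.43869553] gap 0.12315727446780445 4.8
turn [ 0.0015  0.0014 -0.0041] shift cm [0. 0. 0.]
24 [ 0.22  0.01 -0.  ]
26 [ 0.65 -0.35 -0.  ]
28 [ 1.09 -0.7  -0.  ]
30 [ 1.54 -1.03 -0.  ]
32 [ 2.   -1.35 -0.  ]
34 [ 2.47 -1.65 -0.01]
36 [ 2.95 -1.94 -0.01]
38 [ 3.45 -2.21 -0.01]
40 [ 3.95 -2.46 -0.01]
42 [ 4.46 -2.69 -0.01]
44 [ 4.97 -2.91 -0.01]
```

View pics/s3.png

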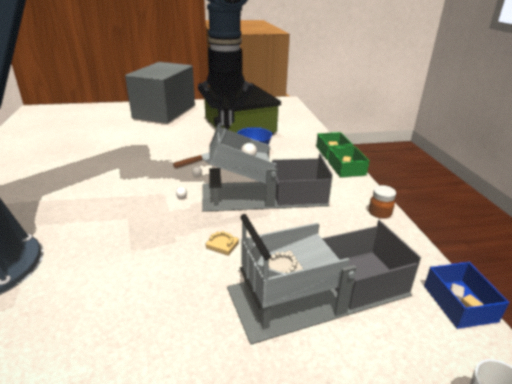

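The ball tray is lifted about 23°, and the ball is rolling toward the lip at (248,148). I'll continue to 40° and a touch more.

Request:
step_arm(moves=[[0, 0, 0, 0.5, -0.2, 0, 1], [0, 0, 0, 0.9, -0.55, 0, 1], [0, 0, 0, 1.35, -0.9, 0, 1], [0, 0, 0, 1.8, -1.2, 0, 1], [0, 0, 0, 2.25, -1.5, 0, 1], [0, 0, 0, 2.7, -1.8, 0, 1], [0, 0, 0, 3.2, -2.1, 0, 1], [0, 0, 0, 3.7, -2.35, 0, 1], [0, 0, 0, 4.1, -2.5, 0, 1], [0, 0, 0, 4.1, -2.5, 0, 1], [0, 0, 0, 4.1, -2.5, 0, 1], [0, 0, 0, 4.1, -2.5, 0, 1]])

```text
t: 6.35
tcp_pos: [0.5545, 0.1889, 0.2494]
tool_rot: [0.707, -0.028, 0.023, -0.706]
force: [-10.1, 0.7, 6.5]
finger_gap: 0.123
```

Run:
```python
from h import *
from station import *
st=sense();g=arc(st)
for d in (39,40,41):print(d,g(d))
s=snapshot('side');cv2.imwrite(f'pics/s4.png',cv2.convertScaleAbs(cv2.resize(s['frame'][90:250,170:370,::-1],None,fx=3.5,fy=3.5),alpha=1.4))
P,_=cloud(s);v,u=np.mgrid[100:200,195:300]
# tray wall tilt: near-side rim (upper edge) points
np.savez('side4.npz',**s)
s=snapshot('top');cv2.imwrite(f'pics/t4.png',cv2.convertScaleAbs(cv2.resize(s['frame'][90:260,100:240,::-1],None,fx=3.5,fy=3.5),alpha=2.2))
```

```text
f,u,lat 0.07707038911631078 0.08172952560497179 0.00016868073579936552 tilt 40.48434607263777 r 0.16392609018474383 F [-10.07123902   0.73978765   6.45192838] gap 0.12295866399802903 6.35
39 [-0.23  0.48  0.  ]
40 [0.02 0.36 0.  ]
41 [ 0.27  0.24 -0.  ]
```

View pics/s4.png

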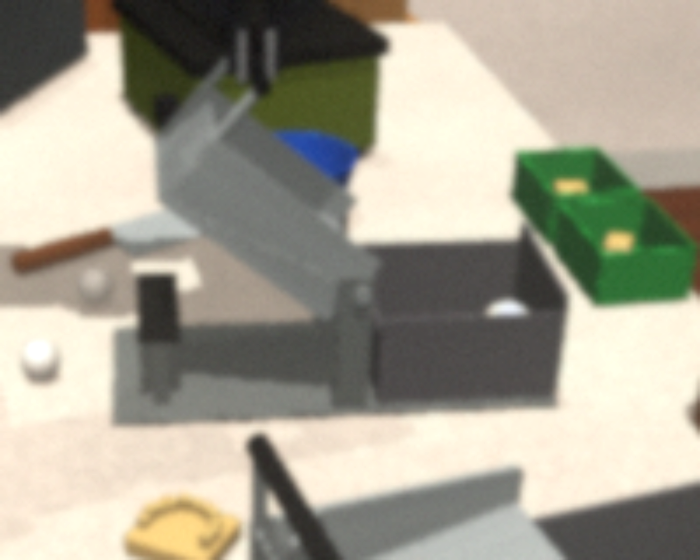

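View pics/t4.png

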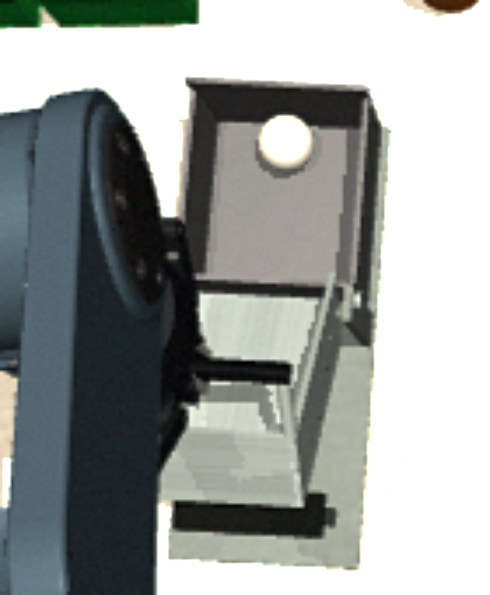

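The ball is in the tub, at (285,140) in the top crop. The tray stands at about 40°. Now the hold.

Request:
step_arm(moves=[[0, 0, 0, 0, 0, 0, 1], [0, 0, 0, 0, 0, 0, 1], [0, 0, 0, 0, 0, 0, 1], [0, 0, 0, 0, 0, 0, 1], [0, 0, 0, 0, 0, 0, 1], [0, 0, 0, 0, 0, 0, 1], [0, 0, 0, 0, 0, 0, 1], [0, 0, 0, 0, 0, 0, 1], [0, 0, 0, 0, 0, 0, 1], [0, 0, 0, 0, 0, 0, 1], [0, 0, 0, 0, 0, 0, 1], [0, 0, 0, 0, 0, 0, 1]])

```text
t: 7.95
tcp_pos: [0.5544, 0.1888, 0.2495]
tool_rot: [0.707, -0.029, 0.023, -0.706]
force: [-4.4, 0.9, -2.8]
finger_gap: 0.12
```

Request:
step_arm(moves=[[0, 0, 0, 0, 0, 0, 1], [0, 0, 0, 0, 0, 0, 1], [0, 0, 0, 0, 0, 0, 1], [0, 0, 0, 0, 0, 0, 1], [0, 0, 0, 0, 0, 0, 1], [0, 0, 0, 0, 0, 0, 1], [0, 0, 0, 0, 0, 0, 1], [0, 0, 0, 0, 0, 0, 1], [0, 0, 0, 0, 0, 0, 1]])

```text
t: 9.07
tcp_pos: [0.5544, 0.1888, 0.2495]
tool_rot: [0.707, -0.029, 0.023, -0.706]
force: [-3.9, 0.6, -3.4]
finger_gap: 0.117
```

Run:
```python
from h import *
from station import *
st=sense();g=arc(st);plan(st,st['tcp_pos'],fw)
for d in range(40,15,-2):print(d,g(d))
```

```text
f,u,lat 0.07699074832387369 0.08181193901001652 0.00014407370965591838 tilt 40.47121145610652 r 0.16403435618436712 F [-3.93908583  0.63086552 -3.4023236 ] gap 0.11740668854022775 9.075
turn [ 0.0018  0.0019 -0.0072] shift cm [0. 0. 0.]
40 [0.03 0.37 0.  ]
38 [-0.47  0.62  0.  ]
36 [-0.96  0.89  0.  ]
34 [-1.45  1.18  0.  ]
32 [-1.92  1.48  0.01]
30 [-2.38  1.8   0.01]
28 [-2.83  2.13  0.01]
26 [-3.26  2.49  0.01]
24 [-3.69  2.85  0.01]
22 [-4.1   3.23  0.01]
20 [-4.5   3.63  0.01]
18 [-4.88  4.04  0.02]
16 [-5.25  4.46  0.02]
```

Request:
step_arm(moves=[[0, 0, 0, -0.47, 0.3, 0, 1], [0, 0, 0, -0.96, 0.6, 0, 1], [0, 0, 0, -1.45, 0.9, 0, 1], [0, 0, 0, -1.92, 1.22, 0, 1], [0, 0, 0, -2.38, 1.56, 0, 1], [0, 0, 0, -2.83, 1.9, 0, 1], [0, 0, 0, -3.26, 2.27, 0, 1], [0, 0, 0, -3.69, 2.65, 0, 1], [0, 0, 0, -4.1, 3.05, 0, 1], [0, 0, 0, -4.5, 3.47, 0, 1], [0, 0, 0, -4.88, 3.9, 0, 1], [0, 0, 0, -5.25, 4.35, 0, 1]])

```text
t: 10.58
tcp_pos: [0.5033, 0.1926, 0.2089]
tool_rot: [0.707, -0.026, 0.025, -0.706]
force: [-5.3, -0.8, 9.3]
finger_gap: 0.116
```

Run:
```python
from h import *
from station import *
st=sense();g=arc(st);plan(st,st['tcp_pos'],fw)
for d in (16,14,12,10,8,6,4,3,2,1,0,-1):print(d,g(d))
```

```text
f,u,lat 0.025754897128340306 0.04118051442612117 5.751412334865782e-05 tilt 17.32665997072216 r 0.16174643262253494 F [-5.33965958 -0.82454883  9.27770067] gap 0.1161715633793443 10.575
turn [ 0.0013  0.0024 -0.001 ] shift cm [0. 0. 0.]
16 [-0.16  0.36  0.  ]
14 [-0.52  0.79  0.  ]
12 [-0.86  1.23  0.  ]
10 [-1.19  1.69  0.  ]
8 [-1.5   2.16  0.01]
6 [-1.79  2.63  0.01]
4 [-2.07  3.12  0.01]
3 [-2.2   3.37  0.01]
2 [-2.33  3.62  0.01]
1 [-2.45  3.87  0.01]
0 [-2.57  4.12  0.01]
-1 [-2.68  4.38  0.01]
```

Request:
step_arm(moves=[[0, 0, 0, -0.5, 0.75, 0, 1], [0, 0, 0, -0.86, 1.2, 0, 1], [0, 0, 0, -1.19, 1.66, 0, 1], [0, 0, 0, -1.5, 2.13, 0, 1], [0, 0, 0, -1.79, 2.6, 0, 1], [0, 0, 0, -2.07, 3.1, 0, 1], [0, 0, 0, -2.33, 3.6, 0, 1], [0, 0, 0, -2.5, 3.95, 0, 1], [0, 0, 0, -2.57, 4.2, 0, 1], [0, 0, 0, -2.57, 4.25, 0, 1], [0, 0, 0, -2.57, 4.25, 0, 1], [0, 0, 0, -2.57, 4.25, 0, 1]])

```text
t: 12.08
tcp_pos: [0.4778, 0.1945, 0.168]
tool_rot: [0.707, -0.025, 0.026, -0.706]
force: [-7.6, -0.2, 7.5]
finger_gap: 0.121
```

Run:
```python
from h import *
from station import *
st=sense();g=arc(st);plan(st,st['tcp_pos'],fw);print(g(0))
s=snapshot('side');cv2.imwrite(f'pics/s5.png',cv2.convertScaleAbs(cv2.resize(s['frame'][90:250,170:370,::-1],None,fx=3.5,fy=3.5),alpha=1.4))
```

```text
f,u,lat 0.0001558254769830236 0.0002705907602635338 4.826764761051511e-06 tilt 0.11150260450525806 r 0.1606108826435341 F [-7.57104541 -0.19969682  7.51076431] gap 0.12082952245162049 12.075
turn [0.0011 0.0028 0.0011] shift cm [0. 0. 0.]
[-0.01  0.03  0.  ]
```

View pics/s5.png

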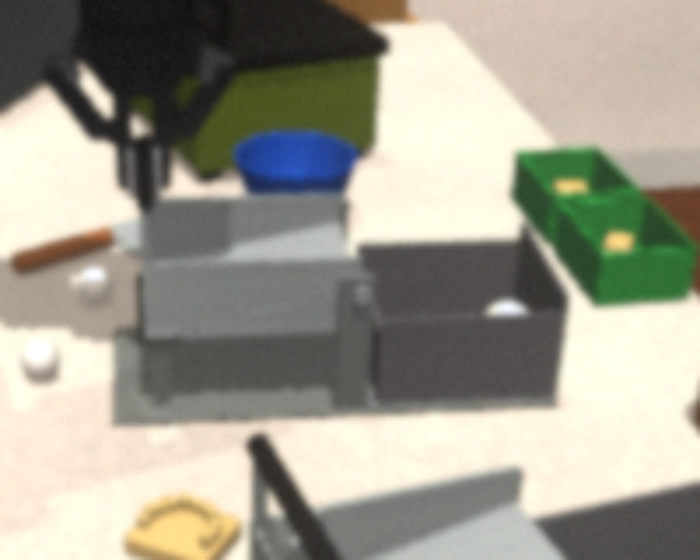

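The tray is down level and the ball sits in the tub at (507,308). I'll press gently onto the stop, open and retreat.

Request:
step_arm(moves=[[0, 0, 0, 0, 0.15, 0, 1], [0, 0, 0, 0, 0.3, 0, 1], [0, 0, 0, 0, 0.3, 0, 1], [0, 0, 0, 0, 0.3, 0, 0.6], [0, 0, 0, 0, 0.2, 0, 0.2], [0, 0, 0, 0, 0.1, 0, -0.3], [0, 0, 0, 0, 0, 0, -0.7], [0, 0, 0, 0, 0, 0, -1], [0, 0, 0, 0, 0, 0, -1], [0, 0, 0, 0, 0, 0, -1], [0, 0, 0, 0, 0, 0, -1], [0, 0, 0, 0, 0, 0, -1]])

```text
t: 13.62
tcp_pos: [0.4777, 0.1945, 0.1679]
tool_rot: [0.707, -0.025, 0.026, -0.706]
force: [-0.3, 0.8, 0.2]
finger_gap: 1.002
```

Run:
```python
from h import *
from station import *
st=sense();arc(st)
s=snapshot('wrist');cv2.imwrite(f'pics/w6.png',cv2.convertScaleAbs(s['frame'][:,:,::-1],alpha=1.6))
```

```text
f,u,lat 0.00014941104211164009 0.00023703861648272095 -1.1339776272185258e-05 tilt 0.0996747662048918 r 0.1606026577030321 F [-0.31999215  0.77306689  0.18858022] gap 1.0020748004373332 13.625
```

View pics/w6.png

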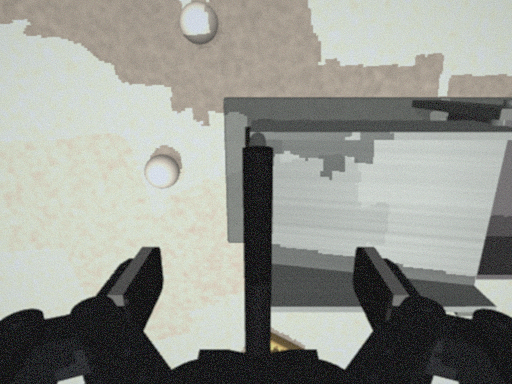

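The fingers are wide open, with the bar at column 258 clear of both, and the ball is out of the tray. Straight up now.

Request:
step_arm(moves=[[0, 0, 0, 0, -1.5, 0, -1], [0, 0, 0, 0, -3.5, 0, -1], [0, 0, 0, 0, -6, 0, -1], [0, 0, 0, 0, -9, 0, -1], [0, 0, 0, 0, -12, 0, -1], [0, 0, 0, 0, -12, 2, -1], [0, 0, 0, 0, -12, 5, -1], [0, 0, 0, 0, -12, 9, -1], [0, 0, 0, 0, -12, 13, -1], [0, 0, 0, 0, -12, 15, -1], [0, 0, 0, 0, -12, 15, -1], [0, 0, 0, 0, -12, 15, -1]])

```text
t: 15.18
tcp_pos: [0.4883, 0.3431, 0.2878]
tool_rot: [0.707, -0.026, 0.026, -0.706]
force: [0.8, -0.3, -0.5]
finger_gap: 0.997
```

Run:
```python
from h import *
from station import *
st=sense();print(st['tcp_pos'],st['force'])
s=snapshot('top');cv2.imwrite('pics/t7.png',cv2.convertScaleAbs(s['frame'][:,:,::-1],alpha=1.8))
P,rd=cloud(s);f=s['frame'].astype(int)
m=(f.max(-1)<45)&(abs(P[...,2]-.17)<.02);m[:,250:]=0; m[:225]=0;m[250:]=0;m[:,:125]=0
if m.sum():
    print('bar',m.sum(),bar(P,rd,s,m)[1:],P[m].mean(0))
w=(f.min(-1)>90);w[:115]=0;w[170:]=0;w[:,:155]=0;w[:,207:]=0
print('ball',w.sum(),np.median(P[w],0) if w.sum() else None)
s=snapshot('side');cv2.imwrite('pics/s7.png',cv2.convertScaleAbs(s['frame'][:,:,::-1],alpha=1.4))
```

```text
[0.48826762 0.34306874 0.28782401] [ 0.763182   -0.33901743 -0.50686603]
bar 318 ((0.4758550226688385, 0.19306008517742157), (0.11275599896907806, 0.011936177499592304), 85.81259155273438) [0.47568263 0.19203171 0.17193038]
ball 135 [0.74571309 0.17357706 0.04602633]
```

View pics/t7.png

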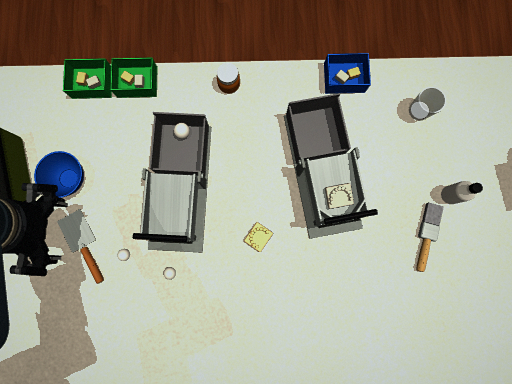

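View pics/s7.png

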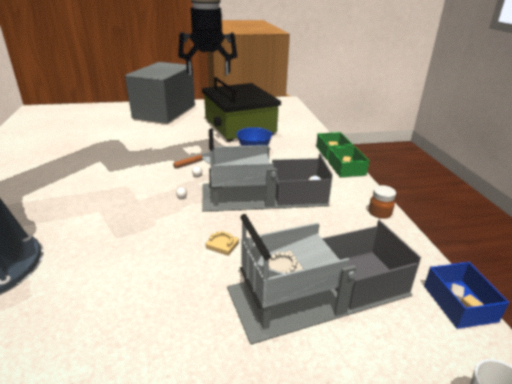

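The tray is level: its bar measures the same as at the start. The ball rests in the tub at (181,130) in the top view, the arm is clear, and the cast tray has not moved.

```bash
python3 -c "
from station import *
print(sign_off())"
```

```text
the job is handed in; nothing more can be done
None
```

The job is done and handed in. I gripped the ball tray's bar, tipped the tray to about 40.5° and held it there for about 2.7 s. The ball rolled into the catch tub. I then lowered the tray to its stop, let go and moved the arm clear, at about 15 s on the robot's clock.

**Last checks:**
- **Tray level:** the bar measures within 0.3 mm of its starting position in the top view.
- **Ball:** it lies in the tub, with its top surface at about z = 0.046 m.
- **Cast tray:** it looks unchanged in both the top and side views.
- **Forces:** readings between moves stayed around 12 N or less, and about 1 N after release.

**Small disagreements:**
- The wrist and top views placed the bar about 3 mm apart.
- At full tilt the gripper sat about 3 mm outside the nominal arc. The 40.5° is worked out from the gripper's position, so it is good to about 1°.

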